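# Press the pocket scale home in its foam insert

### The arm

A 7-joint arm with a two-finger parallel gripper is mounted at the origin on the work surface. World frame = base frame: x ahead of the robot, y to its left, z up, the work surface at z = 0. Lengths are in m, angles in rad, forces in N, time in s.
With the tool pointing down it reaches from about 0.4 to 0.85 m from the base axis. Payload 6.9 kg.
Tool frame: the origin (TCP) lies between the finger pads; the fingertips stand 14 mm ahead of it and the grasp point (between the pads) lies 5 mm behind it (arm.tcp_to_tips is the distance from the TCP to the fingertips, in m); z points along the fingers, y is the line along which they close (so a half turn about z gives the same grasp; the last joint's range is limited). The gripper opens to 85 mm and grips with 20 to 120 N. Pads are 22 mm wide; open, the fingers measure 114 mm over their backs; the gripper's body (76 mm by 85 mm) begins 54 mm behind the grasp point. The pads swing forward as they close: fully open they stand 13 mm farther back than shut.
Start: joints at [1.284, 0.507, -0.238, 1.5, 0.126, 1.149, -0.155], TCP at [0.239, -0.578, 0.245] pointing down, gripper open.
Joint ranges: [-3.08, 3.08], [-0.24, 2.05], [-1.43, 1.35], [0, 2.5], [-1.52, 4.66], [0.17, 1.96], [-2.89, 2.89]. Speed limits (rad/s): [2.39, 2.39, 3.14, 3.14, 3.14, 3.14, 3.14].

### API

Orientations are given as a unit quaternion [x, y, z, w].
In Python, from workcell import arm, cams, nets gives the robot as it stands.
- The arm moves only by the tool arm_command, never from a script. Its argument "motion" is a list of rows, each an object with "fingers": the opening, from -1 (shut) to 1 (fully open), so that 0 is half open; "xyz": the shift along the tool's x, y, z as a fraction of full scale, a list of three; "spin": the turn about the tool's z as a fraction of full scale. In form: [{"fingers": fingers, "xyz": [x, y, z], "spin": spin}, ...]. A call has 1 to 8 rows; each row shifts and turns the commanded pose from where the row before left it, along the tool's axes as they then stand; what a row does not reach is not made up. Full scale, the value 1, is 0.03 m for a shift and 0.12 rad for a turn. A row lasts 1/10 s, in which the tool goes at most 50 mm and 8.59 degrees, less where a joint would pass 70% of its speed; a pose out of reach is approached as far as the arm can. A call with a number of a shift or a turn outside -1 to 1 is refused whole. A call with a gripper value outside its range is refused whole. The fingers move at their own pace and stop on an object; the grip force is fixed at half the most. Time passes only in rows, so rows that do not move let the fingers close. It gives the time, the measured TCP pose, the force, the opening and the grip force at its end, in the units of the state.
- arm.get_obs(): the state, without advancing time (a new reading comes with each control period).
- cams.capture(name): name is "scene" or "side" or "wrist"; returns the picture (480x640x3 uint8, red, green, blue); there is no depth.
- cams.calibration(name): a dict with "vfov" (degrees; the focal length in pixels is half the picture's height over the tangent of half this angle, whatever the lens; pixels are square), "cx", "cy" (the principal point, pixels), "world_from_camera" (4x4, takes a point from camera to world coordinates). Camera axes: x right, y up, looking along -z (the intrinsics and any distortion apply to the point x, -y, -z); pixel columns grow to the right and rows downward; lengths in m; the calibration is good to about 2 mm. A picture is of the moment at which its call begins: read the wrist's pose just before it. calibration takes no time and is no camera call; for the wrist camera it gives the pose at the moment of the call.
- arm.close_job(): hands the job in; it is judged then, once.
Trained networks look in the newest picture that a camera, given by its name, has taken for a name from the list of things; names that differ only in an ending like _2 or _b are one class to them, and where a whole thing is asked for, a point or a joint stands for the part that bears it (a point fixed in the world has none). Each returns a list of dicts, best first, with "conf" (0 to 1); they miss things now and then, are a little off and sometimes report something else, mostly with a low value. They report only what shows in the picture. A call takes as long as a camera call. They do not tell look-alikes from the thing itself.
- nets.trace(camera, name): "mask" (480x640 bool, what is visible of it).
- nets.pinpoint(camera, name): "centre" ([x, y, z] in m, in world coordinates, good to about 4 mm: a listed point, or the origin of a listed thing).
The state is a dict: "t": time; "joint_pos": joint angles; "joint_velocities": joint speeds; "effort": joint torques, N m; "position": TCP position; "eef_rot": TCP orientation; "wrist_force": force on the tool from outside, world axes, zero at the start; "wrist_torque": the same for the moment, N m; "grip_width": opening from 0.0 (shut) to 1.0 (fully open); "grasp_force": force on a finger pad.
Only numpy, scipy, OpenCV 4.12 (cv2) and the standard library are available. Lean on these libraries where they do the work, as an engineer would, in place of code of your own. Each camera call takes 0.05 s, during which the arm holds its last target. There are 200 camera calls.

### The job

Put the pocket scale away: lift it off the paper, set it display side up in the foam insert whose cutout has its outline (one end round, one end square), and press it down until it sits level and fully home on the floor of the cutout. The foam grips it harder the deeper it goes, so press firmly at both ends, but ease off as it bottoms out: do not crush it against the floor. Leave the bottle, beaker and mug where they stand.

Things in the scene. Friction and masses are not known exactly. Their poses are not given: they have to be found in the camera images.
- scale: Aluminium pocket scale, about 0.18 kg, 116 mm long (its x), 56 mm wide (its y), 24 mm thick. Square end at -x, half-round end (radius 28 mm) at +x. On its top: a round steel weighing plate at the round end, a dark display and grey keys at the square end. It lies display up. Origin: centre of its underside, z up.
- scale_round_end (a point): On the scale's underside, 30 mm from its origin along its +x: the centre of its half-round end.
- foam: The matching foam insert: fixed grey foam block, pale cutout floor, thin plywood frame, 178 mm long (its x) by 112 mm wide (its y), foam top 34 mm above the work surface. Origin: centre of its underside. Its cutout has the scale's outline (round end at +x) with 2 mm to spare all round and is 20 mm deep, so the scale stands 4 mm proud when home. No room for fingers beside the scale inside it.
- cutout (a point): Centre of the cutout's floor, 14 mm above the work surface: the scale's origin comes here when home, its x along this x. Six springy bulges in the walls (two per long side, at x = -36 and 20 mm, one per end) lean inwards, 1 mm out of the wall at the mouth and 5 mm at the floor: a scale set in the mouth catches on them with its underside about 5 mm below the foam top.
- cutout_round_end (a point): On the cutout's floor, 30 mm from its centre along +x: the centre of its half-round end. Pressing one end of the scale alone may tip the other end up a little.
- foam2: The other foam insert: the same block and height, but with an empty plain rectangular cutout of 100 x 42 mm, 20 mm deep, too small for the scale. Fixed. Origin: centre of its underside. The two inserts may stand either way round, left and right.
- dropper_bottle: Bystander: amber glass bottle with black cap, 42 mm in diameter, 95 mm tall, upright. Origin: centre of its underside.
- beaker: Bystander: clear glass beaker, 68 mm in diameter at the rim, 85 mm tall, upright. Origin: centre of its underside.
- steel_mug: Bystander: steel mug, 84 mm in diameter, 90 mm tall, handle at its +y, upright. Origin: centre of its underside.
- cutout_floor: The pale, firm bottom layer of the matching insert, a 170 x 104 x 14 mm slab whose top is the cutout's floor. Origin: centre of its underside, on the work surface. The push needed grows with depth and is greatest, about 14 to 21 N at each end in turn, just before the scale meets it; the force then rises steeply.
Mind the look-alikes: they are no part of the job. What is meant by the scale is not red, and is the larger of those in its own colour. What is shaped like the foam but turquoise is not meant.

How it is judged:
At the end, for the whole second after the job is handed in: The scale lies at rest in the matching cutout, the right way round, display up and level (within 0.04 rad), within 4 mm of its place sideways and with its underside within 2 mm of the cutout's floor (horizontal distance between scale and cutout below 0.004 m and horizontal distance between scale_round_end and cutout_round_end below 0.004 m and z of each of scale, scale_round_end in the frame of cutout below 0.002 m and angle between scale's own z axis and vertical below 0.04 rad and linear speed of scale below 0.01 m/s); the robot touches nothing.
It fails at once if the scale is crushed against the cutout's floor with more than 80 N (a 25 N push brought up slowly is safe) (contact force between scale and cutout_floor above 80 N).
It fails at once if a bystander is knocked or moved more than 30 mm (distance of any of dropper_bottle, beaker, steel_mug from where it was at the start of the episode above 0.03 m or angle between any of dropper_bottle, beaker, steel_mug's own z axis and vertical above 0.4 rad).
It also fails if it takes over 54 s, if anything falls off the work surface, if the arm or the gripper's body presses on something with over 40 N, if the wrist force passes 120 N, or if a joint passes its speed limit or range.

## Working session

There is one attempt and no reset: what is moved stays moved. The work goes in short steps, Python scripts to look and compute and a tool call to move; the robot and the scene stay as the last step left them, time stands still between calls to the robot, and variables do not carry over. Pictures are saved under pics/ and viewed, at most 10 in all, crops included, and the job is handed in when it is done.

Besides the shell and the picture viewer there is one more tool, called after ">>>" as name([rows], argument=value, ...), one row to a line, values as JSON. arm_command: Moves the arm, as the interface text tells. Shift numbers are shares of 0.03 m and turn numbers shares of 0.12 rad, none past 1 either way. Its arguments: {"type":"object","properties":{"motion":{"type":"array"}},"required":["motion"]}

```bash
mkdir -p pics
python3 - <<'E'
from workcell import arm,cams,nets
import cv2,numpy as np
o=arm.get_obs();print(o['t'],o['position'],o['eef_rot'],o['grip_width'],o['wrist_force'])
for c in ['scene','side']:
    im=cams.capture(c);cv2.imwrite(f'pics/{c}0.png',im[:,:,::-1])
    k=cams.calibration(c);print(c,k['vfov'],k['cx'],k['cy'],np.round(k['world_from_camera'],3).tolist(),[x for x in k if x not in('vfov','cx','cy','world_from_camera')])
    for n in ['scale','scale_round_end','foam','cutout','cutout_round_end','foam2','dropper_bottle','beaker','steel_mug']:
        print(n,[(np.round(d['centre'],3).tolist(),round(d['conf'],2)) for d in nets.pinpoint(c,n)])
E
```

```text
0.0 [ 0.23840202 -0.57722784  0.24443593] [ 9.80872417e-01  1.94649732e-01 -1.89628032e-04 -8.64754400e-04] 0.9995340559409928 [-0.02280718  0.11871873 -0.40278327]
scene 49.562665916612424 320.56111229516256 236.36527644998228 [[0.553, -0.674, 0.49, 0.967], [0.833, 0.448, -0.325, -0.305], [-0.001, 0.588, 0.809, 0.896], [0.0, 0.0, 0.0, 1.0]] []
scale [([0.576, -0.094, -0.003], 0.94), ([0.583, 0.072, -0.0], 0.78), ([0.462, 0.022, -0.003], 0.7), ([0.727, 0.109, -0.002], 0.26)]
scale_round_end [([0.462, 0.053, 0.002], 0.82), ([0.6, 0.051, -0.001], 0.72), ([0.588, -0.115, -0.0], 0.7)]
foam [([0.548, -0.249, 0.0], 0.96), ([0.16, 0.313, 0.0], 0.76), ([0.516, 0.288, -0.0], 0.73)]
cutout [([0.164, 0.31, 0.016], 0.71), ([0.512, 0.286, 0.014], 0.66)]
cutout_round_end [([0.542, 0.278, 0.01], 0.98), ([0.19, 0.306, 0.01], 0.84)]
foam2 [([0.548, -0.249, 0.0], 0.96), ([0.16, 0.313, 0.0], 0.76), ([0.516, 0.288, -0.0], 0.73)]
dropper_bottle [([0.727, 0.108, -0.002], 0.73)]
beaker [([0.738, -0.012, -0.0], 0.6)]
steel_mug [([0.754, -0.125, -0.002], 0.63)]
side 51.764428820030396 323.97389689419805 244.
[... 191 characters left out ...]
-0.002], 0.83), ([0.46, 0.027, 0.001], 0.56), ([0.733, 0.105, -0.002], 0.54)]
scale_round_end [([0.6, 0.051, 0.003], 0.91), ([0.463, 0.051, 0.002], 0.9), ([0.592, -0.114, -0.003], 0.58), ([0.515, 0.282, 0.016], 0.19)]
foam [([0.548, -0.244, -0.002], 0.9), ([0.512, 0.281, -0.002], 0.77), ([0.162, 0.315, -0.002], 0.59)]
cutout [([0.512, 0.28, 0.015], 0.78), ([0.162, 0.313, 0.015], 0.58)]
cutout_round_end [([0.732, 0.104, 0.001], 0.72), ([0.19, 0.308, 0.014], 0.69), ([0.539, 0.28, 0.015], 0.59)]
foam2 [([0.548, -0.244, -0.002], 0.9), ([0.512, 0.281, -0.002], 0.77), ([0.162, 0.315, -0.002], 0.59)]
dropper_bottle [([0.733, 0.107, 0.002], 0.55)]
beaker []
steel_mug [([0.751, -0.122, 0.002], 0.83)]
```

View pics/scene0.png

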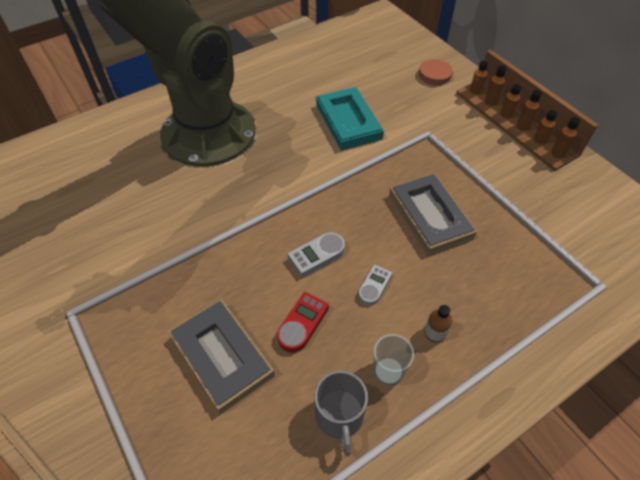

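View pics/side0.png

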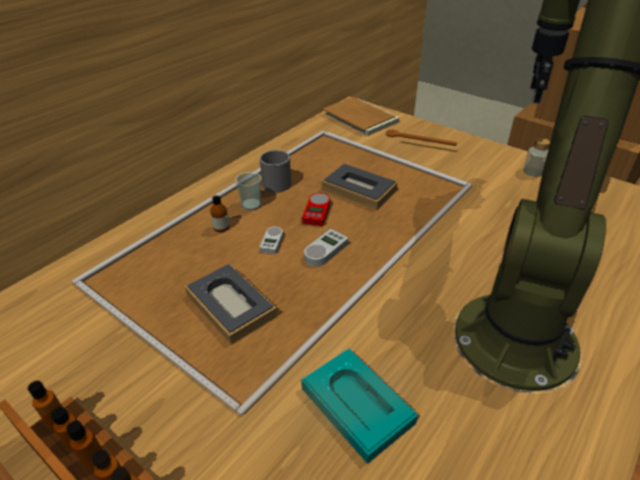

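Target: the grey scale near (0.46, 0.02), which is at scene pixel (316,253). The matching insert is near (0.51, 0.28), at scene pixel (432,212). I'm moving above the scale now.

>>> arm_command([
  {"fingers": 1,"xyz": [0.5,-0.54,0],"spin": 0},
  {"fingers": 1,"xyz": [0.9,-0.98,0],"spin": 0},
  {"fingers": 1,"xyz": [0.9,-0.98,0],"spin": 0},
  {"fingers": 1,"xyz": [0.9,-0.98,0],"spin": 0},
  {"fingers": 1,"xyz": [0.9,-0.98,0],"spin": 0},
  {"fingers": 1,"xyz": [0.9,-0.98,0],"spin": 0},
  {"fingers": 1,"xyz": [0.9,-0.98,0],"spin": 0},
  {"fingers": 1,"xyz": [0.9,-0.98,0],"spin": 0},
])

```text
t: 1.8
position: [0.3428, -0.2931, 0.2455]
eef_rot: [0.981, 0.195, 0.0, 0.0]
wrist_force: [1.0, 0.1, 0.1]
grip_width: 1.001
grasp_force: 0.0
```

>>> arm_command([
  {"fingers": 1,"xyz": [0.9,-0.98,0],"spin": 0},
  {"fingers": 1,"xyz": [0.9,-0.98,0],"spin": 0},
  {"fingers": 1,"xyz": [0.9,-0.98,0],"spin": 0},
  {"fingers": 1,"xyz": [0.9,-0.98,0],"spin": 0},
  {"fingers": 1,"xyz": [0.9,-0.98,0],"spin": 0},
  {"fingers": 1,"xyz": [0.9,-0.98,0],"spin": 0},
  {"fingers": 1,"xyz": [0.9,-0.98,0],"spin": 0},
  {"fingers": 1,"xyz": [0.5,-0.5,0],"spin": 0},
])

```text
t: 2.6
position: [0.4475, -0.0091, 0.2457]
eef_rot: [0.981, 0.196, 0.001, -0.0]
wrist_force: [-0.9, -1.3, -0.2]
grip_width: 0.998
grasp_force: 0.0
```

>>> arm_command([
  {"fingers": 1,"xyz": [0,0,0],"spin": -0.5},
  {"fingers": 1,"xyz": [0,0,0],"spin": -1},
  {"fingers": 1,"xyz": [0,0,0],"spin": -1},
  {"fingers": 1,"xyz": [0,0,0],"spin": -1},
  {"fingers": 1,"xyz": [0,0,0],"spin": -1},
  {"fingers": 1,"xyz": [0,0,0],"spin": -1},
  {"fingers": 1,"xyz": [0,0,0],"spin": -1},
  {"fingers": 1,"xyz": [0,0,0],"spin": -1},
])

```text
t: 3.4
position: [0.4467, -0.0126, 0.2454]
eef_rot: [0.797, 0.604, 0.0, 0.0]
wrist_force: [-0.6, -0.2, 0.3]
grip_width: 1.002
grasp_force: 0.0
```

>>> arm_command([
  {"fingers": 1,"xyz": [0,0,0],"spin": -1},
  {"fingers": 1,"xyz": [0,0,0],"spin": -1},
  {"fingers": 1,"xyz": [0,0,0],"spin": -0.5},
  {"fingers": 1,"xyz": [0,0,0],"spin": 0},
  {"fingers": 1,"xyz": [0,0,0],"spin": 0},
])

```text
t: 3.9
position: [0.4467, -0.0127, 0.2454]
eef_rot: [0.7, 0.714, 0.0, 0.0]
wrist_force: [0.4, -0.5, 0.2]
grip_width: 1.003
grasp_force: 0.0
```

```bash
cat > h.py <<'E'
from workcell import arm,cams,nets
import cv2,numpy as np
from scipy.spatial.transform import Rotation as R
def state():
    o=arm.get_obs();r=R.from_quat(o['eef_rot']).as_matrix()
    print('t',round(o['t'],2),'p',np.round(o['position'],4),'yaw',round(np.degrees(np.arctan2(r[1,0],r[0,0])),2),'tilt',round(np.degrees(np.arccos(-r[2,2])),2),'g',round(o['grip_width'],3),'F',np.round(o['wrist_force'],1),'q',np.round(o['joint_pos'],2))
    return o,r
def rows(target,yaw=None):
    o,r=state();d=r.T@(np.array(target)-o['position']);print('shift rows(xyz)',np.round(d/.03,2))
    if yaw is not None:
        a=np.degrees(np.arctan2(r[1,0],r[0,0]));print('spin rows',round(np.radians((a-yaw+180)%360-180)/.12,2))
def snap(c,n):
    k=cams.calibration(c);im=cams.capture(c);cv2.imwrite(f'pics/{n}.png',im[:,:,::-1]);return im,k
def toworld(uv,k,z):
    uv=np.atleast_2d(np.array(uv,float));f=240/np.tan(np.radians(k['vfov']/2));T=np.array(k['world_from_camera'])
    d=np.c_[(uv[:,0]-k['cx'])/f,-(uv[:,1]-k['cy'])/f,-np.ones(len(uv))]@T[:3,:3].T
    return T[:3,3]+d*((z-T[2,3])/d[:,2])[:,None]
def pp(c,*ns):
    for n in ns: print(n,[(np.round(d['centre'],4).tolist(),round(d['conf'],2)) for d in nets.pinpoint(c,n)])
E
python3 - <<'E'
from h import *
state();im,k=snap('wrist','w1');print(np.round(k['world_from_camera'],3).tolist(),k['vfov'],k['cx'],k['cy'])
pp('wrist','scale','scale_round_end')
for i,d in enumerate(nets.trace('wrist','scale')):
    m=d['mask'].astype(np.uint8);c=max(cv2.findContours(m,0,2)[0],key=cv2.contourArea)
    w=toworld(c[:,0],k,0.024)[:,:2].astype(np.float32);print(d['conf'],m.sum(),cv2.minAreaRect(w),w.min(0),w.max(0))
E
```

```text
t 3.9 p [ 0.4467 -0.0127  0.2454] yaw 91.08 tilt 0.01 g 1.003 F [ 0.4 -0.5  0.2] q [ 0.56  0.29 -0.76  1.94  0.23  1.01 -0.29]
[[1.0, -0.018, -0.005, 0.446], [0.019, 0.959, 0.282, 0.059], [-0.001, -0.282, 0.959, 0.374], [0.0, 0.0, 0.0, 1.0]] 66.00224929187073 318.2931690460308 243.1988932925559
scale [([0.5856, 0.0731, 0.0024], 0.83), ([0.4634, 0.0211, 0.0001], 0.73), ([0.5795, -0.0922, -0.0008], 0.57)]
scale_round_end [([0.4622, 0.0545, -0.0005], 0.81), ([0.5959, 0.0518, 0.0022], 0.74), ([0.5905, -0.1178, -0.0013], 0.67), ([0.7394, -0.0093, 0.0011], 0.62), ([0.7549, -0.128, 0.0026], 0.45)]
0.85 4383 ((0.5822569131851196, 0.07121279090642929), (0.04384128749370575, 0.08218953758478165), 28.075042724609375) [0.5448798  0.03389025] [0.6138428  0.11628056]
0.78 6994 ((0.46269822120666504, 0.023219279944896698), (0.11470518261194229, 0.0564078763127327), 89.05158996582031) [ 0.4341556  -0.03454595] [0.49130493 0.08055153]
0.61 4796 ((0.5739927291870117, -0.08537454158067703), (0.05701131001114845, 0.11672099679708481), 26.862489700317383) [ 0.5243842  -0.12931024] [ 0.6189951  -0.02388741]
```

View pics/w1.png

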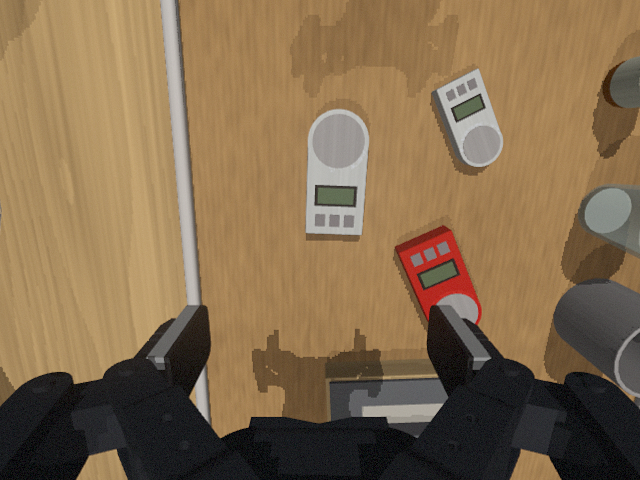

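The wrist view shows the grey scale, with its round end up at (338,140) and its square end at (333,235). Its size fits (115 x 56 mm), its centre is at (0.463, 0.023) and its yaw is 89°.

Run:
```python
from h import *
print(arm.tcp_to_tips); rows([.4627,.0232,.022],89)
```

```text
0.014
t 4.1 p [ 0.4466 -0.0126  0.2453] yaw 91.15 tilt 0.01 g 1.0 F [-0.1  0.1 -1.1] q [ 0.56  0.29 -0.76  1.94  0.23  1.01 -0.29]
shift rows(xyz) [1.18 0.56 7.44]
spin rows 0.31
```

>>> arm_command([
  {"fingers": 1,"xyz": [0.6,0.28,0.5],"spin": 0},
  {"fingers": 1,"xyz": [0.58,0.28,1],"spin": 0},
  {"fingers": 1,"xyz": [0,0,1],"spin": 0.31},
  {"fingers": 1,"xyz": [0,0,1],"spin": 0},
  {"fingers": 1,"xyz": [0,0,1],"spin": 0},
  {"fingers": 1,"xyz": [0,0,0.5],"spin": 0},
  {"fingers": 1,"xyz": [0,0,0],"spin": 0},
  {"fingers": 1,"xyz": [0,0,0],"spin": 0},
])

```text
t: 4.9
position: [0.4629, 0.0234, 0.0956]
eef_rot: [0.713, 0.701, 0.0, -0.0]
wrist_force: [0.3, 0.7, 0.3]
grip_width: 0.998
grasp_force: 0.0
```

Run:
```python
from h import *
rows([.4627,.0232,.022],89)
im,k=snap('wrist','w2')
for i,d in enumerate(nets.trace('wrist','scale')):
    m=d['mask'].astype(np.uint8);c=max(cv2.findContours(m,0,2)[0],key=cv2.contourArea)
    w=toworld(c[:,0],k,0.024)[:,:2].astype(np.float32);print(d['conf'],m.sum(),cv2.minAreaRect(w),w.min(0),w.max(0))
```

```text
t 4.9 p [0.4629 0.0234 0.0956] yaw 89.08 tilt 0.01 g 0.998 F [0.3 0.7 0.3] q [ 0.32  0.51 -0.62  2.11  0.48  0.66 -0.64]
shift rows(xyz) [-0.01 -0.01  2.45]
spin rows 0.01
0.83 1978 ((0.6071906089782715, -0.1251438707113266), (0.02577248029410839, 0.022547464817762375), 81.48555755615234) [ 0.59431577 -0.13653223] [ 0.61910194 -0.11117519]
0.82 17517 ((0.4630206227302551, 0.024133779108524323), (0.11670317500829697, 0.05588183179497719), 88.78833770751953) [ 0.43421078 -0.03436605] [0.4915522  0.08251896]
```

View pics/w2.png

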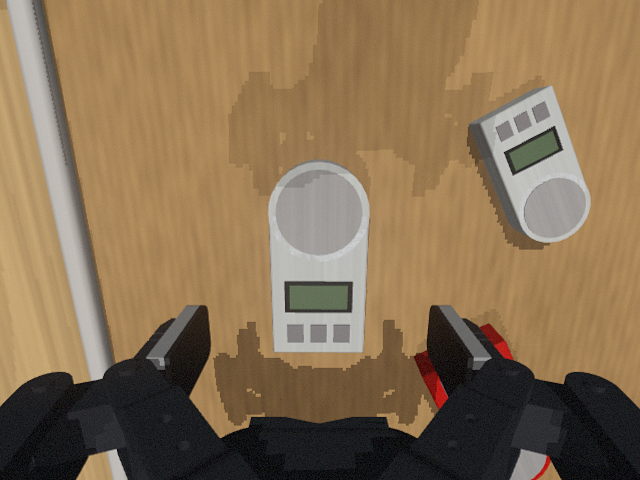

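The near view confirms it: the scale is centred between the fingers (plate at (318,212), keys at (318,333)), at (0.463, 0.024) with yaw 88.8°. I'm descending and gripping.

>>> arm_command([
  {"fingers": 1,"xyz": [0,0,0.5],"spin": 0},
  {"fingers": 1,"xyz": [0,0,0.8],"spin": 0},
  {"fingers": 1,"xyz": [0,0,0.7],"spin": 0},
  {"fingers": 1,"xyz": [0,0,0.45],"spin": 0},
  {"fingers": 1,"xyz": [0,0,0],"spin": 0},
  {"fingers": 1,"xyz": [0,0,0],"spin": 0},
])

```text
t: 5.6
position: [0.4633, 0.0232, 0.0227]
eef_rot: [0.713, 0.701, 0.0, 0.0]
wrist_force: [0.0, -0.0, 1.1]
grip_width: 1.002
grasp_force: 0.0
```

>>> arm_command([
  {"fingers": -1,"xyz": [0,0,0],"spin": 0},
  {"fingers": -1,"xyz": [0,0,0],"spin": 0},
  {"fingers": -1,"xyz": [0,0,0],"spin": 0},
  {"fingers": -1,"xyz": [0,0,0],"spin": 0},
  {"fingers": -1,"xyz": [0,0,0],"spin": 0},
  {"fingers": -1,"xyz": [0,0,0],"spin": 0},
  {"fingers": -1,"xyz": [0,0,0],"spin": 0},
  {"fingers": -1,"xyz": [0,0,0],"spin": 0},
])

```text
t: 6.4
position: [0.4633, 0.023, 0.023]
eef_rot: [0.713, 0.701, 0.001, 0.001]
wrist_force: [-1.0, -0.1, 10.4]
grip_width: 0.639
grasp_force: 62.1
```

>>> arm_command([
  {"fingers": -1,"xyz": [0,0,-0.3],"spin": 0},
  {"fingers": -1,"xyz": [0,0,-0.7],"spin": 0},
  {"fingers": -1,"xyz": [0,0,-1],"spin": 0},
  {"fingers": -1,"xyz": [0,0,-1],"spin": 0},
  {"fingers": -1,"xyz": [0,0,-1],"spin": 0},
  {"fingers": -1,"xyz": [0,0,-0.5],"spin": 0},
  {"fingers": -1,"xyz": [0,0,0],"spin": 0},
])

```text
t: 7.1
position: [0.4636, 0.0232, 0.1591]
eef_rot: [0.713, 0.701, 0.001, 0.001]
wrist_force: [-0.0, -0.0, -3.0]
grip_width: 0.636
grasp_force: 65.2
```

Run:
```python
from h import *
im,k=snap('scene','s1')
for n in ['foam']:
  for d in nets.trace('scene',n):
    m=d['mask'].astype(np.uint8);c=max(cv2.findContours(m,0,2)[0],key=cv2.contourArea)
    w=toworld(c[:,0],k,0.034)[:,:2].astype(np.float32);print(d['conf'],cv2.minAreaRect(w))
rows([.44,.28,.16],-6)
```

```text
0.91 ((0.20081272721290588, 0.32997047901153564), (0.10087181627750397, 0.2285178303718567), 52.390865325927734)
0.87 ((0.5575203895568848, -0.24597397446632385), (0.1881266087293625, 0.11258623749017715), 3.863908052444458)
0.79 ((0.5204060673713684, 0.2712326645851135), (0.12599429488182068, 0.1930631697177887), 78.79544830322266)
t 7.2 p [0.4623 0.0227 0.1567] yaw 89.04 tilt 0.02 g 0.633 F [ 0.3 -0.6 -3.1] q [ 0.4   0.43 -0.7   2.03  0.38  0.81 -0.54]
shift rows(xyz) [ 8.56 -0.89 -0.11]
spin rows 13.82
```

>>> arm_command([
  {"fingers": -1,"xyz": [0.5,0,-0.3],"spin": 0},
  {"fingers": -1,"xyz": [1,-0.2,-0.3],"spin": 0.5},
  {"fingers": -1,"xyz": [1,-0.2,-0.3],"spin": 0},
  {"fingers": -1,"xyz": [1,-0.2,-0.3],"spin": 0},
  {"fingers": -1,"xyz": [1,-0.2,-0.2],"spin": 0},
  {"fingers": -1,"xyz": [1,-0.2,0],"spin": 0},
  {"fingers": -1,"xyz": [1,0,0],"spin": 0},
  {"fingers": -1,"xyz": [1,0,0],"spin": 0},
])

```text
t: 8.0
position: [0.446, 0.2518, 0.1983]
eef_rot: [0.733, 0.68, -0.001, -0.0]
wrist_force: [0.6, -0.4, -2.7]
grip_width: 0.632
grasp_force: 65.1
```

>>> arm_command([
  {"fingers": -1,"xyz": [0.7,0,0],"spin": 0.3},
  {"fingers": -1,"xyz": [0.3,0,0],"spin": 1},
  {"fingers": -1,"xyz": [0,0,0],"spin": 1},
  {"fingers": -1,"xyz": [0,0,0],"spin": 1},
  {"fingers": -1,"xyz": [0,0,0],"spin": 1},
  {"fingers": -1,"xyz": [0,0,0],"spin": 1},
  {"fingers": -1,"xyz": [0,0,0],"spin": 1},
  {"fingers": -1,"xyz": [0,0,0],"spin": 1},
])

```text
t: 8.8
position: [0.4486, 0.2805, 0.198]
eef_rot: [0.953, 0.303, -0.001, -0.0]
wrist_force: [0.6, -0.6, -2.5]
grip_width: 0.637
grasp_force: 65.1
```

>>> arm_command([
  {"fingers": -1,"xyz": [0,0,0],"spin": 1},
  {"fingers": -1,"xyz": [0,0,0],"spin": 1},
  {"fingers": -1,"xyz": [0,0,0],"spin": 1},
  {"fingers": -1,"xyz": [0,0,0],"spin": 1},
  {"fingers": -1,"xyz": [0,0,0],"spin": 1},
  {"fingers": -1,"xyz": [0,0,0],"spin": 1},
  {"fingers": -1,"xyz": [0,0,0],"spin": 0},
  {"fingers": -1,"xyz": [0,0,0],"spin": 0},
])

```text
t: 9.6
position: [0.449, 0.2802, 0.1983]
eef_rot: [0.999, -0.048, -0.001, 0.0]
wrist_force: [-0.3, 0.4, -1.5]
grip_width: 0.635
grasp_force: 65.1
```

Run:
```python
from h import *
state()
im,k=snap('wrist','w3');np.save('w3k.npy',k,allow_pickle=True)
pp('wrist','cutout','cutout_round_end','foam','scale','scale_round_end')
```

```text
t 9.6 p [0.449  0.2802 0.1983] yaw -5.54 tilt 0.07 g 0.635 F [-0.3  0.4 -1.5] q [-0.41  0.41 -0.28  1.82  0.14  0.93 -2.42]
cutout [([0.5125, 0.2838, 0.0153], 0.87)]
cutout_round_end [([0.539, 0.2761, 0.01], 0.79)]
foam [([0.508, 0.2836, 0.0041], 0.85)]
scale [([0.5837, 0.0737, -0.0015], 0.8), ([0.4529, 0.2779, 0.1719], 0.61)]
scale_round_end [([0.5965, 0.051, -0.0011], 0.69), ([0.45, 0.2772, 0.1731], 0.68), ([0.4778, 0.2793, 0.1732], 0.58), ([0.5105, 0.2853, 0.0013], 0.36)]
```

View pics/w3.png

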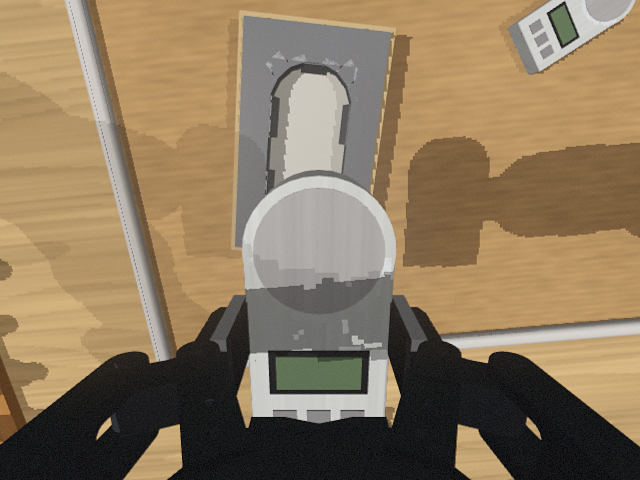

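The round end of the cutout shows at (312,68) and the foam's left corners at (242,12) and (236,245). The held scale hides the rest, so I'm shifting sideways to see the whole cutout.

>>> arm_command([
  {"fingers": -1,"xyz": [0,0.6,0],"spin": 0},
  {"fingers": -1,"xyz": [0,1,0],"spin": 0},
  {"fingers": -1,"xyz": [0,1,0],"spin": 0},
  {"fingers": -1,"xyz": [0,0.7,0],"spin": 0},
  {"fingers": -1,"xyz": [0,0,0],"spin": 0},
  {"fingers": -1,"xyz": [0,0,0],"spin": 0},
])

```text
t: 10.5
position: [0.4399, 0.1799, 0.1991]
eef_rot: [0.999, -0.052, 0.0, -0.0]
wrist_force: [-0.0, 0.3, -2.6]
grip_width: 0.637
grasp_force: 65.1
```

Run:
```python
from h import *
import pickle
state()
im,k=snap('wrist','w4');pickle.dump(k,open('k4.pkl','wb'))
pp('wrist','cutout','cutout_round_end')
# rectify foam-top plane to a top view, 2.5 px/mm... x right=world x, y up
xs=np.array([[.41,.35],[.61,.35],[.61,.21],[.41,.21]])
f=240/np.tan(np.radians(k['vfov']/2));T=np.linalg.inv(k['world_from_camera'])
P=(np.c_[xs,np.full(4,.034),np.ones(4)]@T.T);uv=np.c_[k['cx']+f*P[:,0]/-P[:,2],k['cy']-f*P[:,1]/-P[:,2]]
H=cv2.getPerspectiveTransform(uv.astype(np.float32),np.float32([[0,0],[800,0],[800,560],[0,560]]))
cv2.imwrite('pics/rect4.png',cv2.warpPerspective(im[:,:,::-1],H,(800,560)))
```

```text
t 10.5 p [0.4399 0.1799 0.1991] yaw -5.91 tilt 0.03 g 0.637 F [-0.   0.3 -2.6] q [-0.24  0.33 -0.27  1.95  0.12  0.88 -2.24]
cutout [([0.5107, 0.2852, 0.0168], 0.65)]
cutout_round_end [([0.5395, 0.2769, 0.0141], 0.76)]
```

View pics/rect4.png

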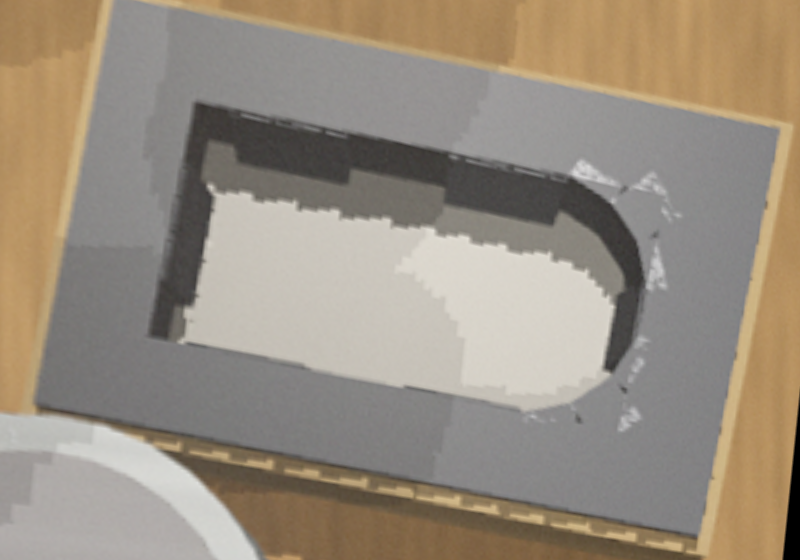

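Rectified top view at 4 px/mm. The mouth's square-end corners are at (197,102) and (150,337), which is 60 mm wide as expected, and the round tip is near (643,305). The centre works out to (0.512, 0.2835) with yaw about -11°. Next I'm refining the yaw and checking where the scale sits in the hand.

Run:
```python
from h import *
im=cv2.imread('pics/rect4.png');hsv=cv2.cvtColor(im,cv2.COLOR_BGR2HSV)
m=((hsv[...,1]<60)&(hsv[...,2]<150)).astype(np.uint8);m=cv2.morphologyEx(m,cv2.MORPH_OPEN,np.ones((7,7)))
m[405:,:260]=0
c=max(cv2.findContours(m,0,2)[0],key=cv2.contourArea);r=cv2.minAreaRect(c);print(r, .41+r[0][0]/4000,.35-r[0][1]/4000)
k=np.load('w3k.npy',allow_pickle=True).item()
g=cv2.imread('pics/w3.png',0);print(g[160:200,319].tolist())
# predicted rows of the tip of the top face for offsets along tool x
yaw=np.radians(-5.54);p=np.array([.449,.2802,.1983]);T=np.linalg.inv(k['world_from_camera']);f=240/np.tan(np.radians(k['vfov']/2))
for off in (-2,0,2):
  for zz in (.0012,.0012-.024):
    w=p+np.array([np.cos(yaw)*(.058+off/1000),np.sin(yaw)*(.058+off/1000),zz]);P=T@np.r_[w,1];print(off,zz,k['cx']-f*P[0]/P[2],k['cy']+f*P[1]/P[2])
```

```text
((406.1428527832031, 267.5646667480469), (680.3165283203125, 418.1752624511719), 11.290966033935547) 0.5115357131958007 0.28310883331298825
[197, 197, 197, 199, 198, 196, 196, 197, 199, 185, 97, 101, 103, 102, 102, 139, 198, 211, 209, 208, 207, 209, 209, 208, 207, 206, 208, 197, 154, 173, 173, 174, 172, 169, 172, 171, 174, 171, 171, 172]
-2 0.0012 318.9032548683555 183.28213597738207
-2 -0.0228 318.8030701947486 175.6186592167651
0 0.0012 318.90830211150643 177.3916259284656
0 -0.0228 318.8069558362293 170.6079287905591
2 0.0012 318.9133951570607 171.44766105123895
2 -0.0228 318.81087127633936 165.5587715308627
```

Run:
```python
from h import *
rows([.5114,.2835,.080],-11.2)
```

```text
t 10.65 p [0.4398 0.1816 0.1989] yaw -5.75 tilt 0.04 g 0.634 F [-0.  -0.  -2.3] q [-0.24  0.33 -0.28  1.95  0.11  0.88 -2.24]
shift rows(xyz) [ 2.03 -3.62  3.97]
spin rows 0.79
```

>>> arm_command([
  {"fingers": -1,"xyz": [0.4,-0.6,0],"spin": 0},
  {"fingers": -1,"xyz": [0.5,-1,0],"spin": 0},
  {"fingers": -1,"xyz": [0.6,-1,0.4],"spin": 0},
  {"fingers": -1,"xyz": [0.53,-1,0.8],"spin": 0},
  {"fingers": -1,"xyz": [0,0,1],"spin": 0.4},
  {"fingers": -1,"xyz": [0,0,1],"spin": 0.39},
  {"fingers": -1,"xyz": [0,0,0.7],"spin": 0},
  {"fingers": -1,"xyz": [0,0,0],"spin": 0},
])

```text
t: 11.45
position: [0.5092, 0.2822, 0.0786]
eef_rot: [0.995, -0.097, -0.003, 0.002]
wrist_force: [-1.1, -0.1, -2.1]
grip_width: 0.638
grasp_force: 65.0
```

>>> arm_command([
  {"fingers": -1,"xyz": [0,0,0],"spin": 0},
  {"fingers": -1,"xyz": [0,0,0],"spin": 0},
])

```text
t: 11.65
position: [0.512, 0.2831, 0.0831]
eef_rot: [0.995, -0.098, 0.001, -0.001]
wrist_force: [0.3, -0.1, -2.0]
grip_width: 0.636
grasp_force: 65.0
```

Run:
```python
from h import *
rows([.5114,.2835,.080],-11.2)
```

```text
t 11.65 p [0.512  0.2831 0.0831] yaw -11.21 tilt 0.13 g 0.636 F [ 0.3 -0.1 -2. ] q [-0.41  0.62 -0.21  1.81  0.18  0.73 -2.49]
shift rows(xyz) [-0.02 -0.01  0.1 ]
spin rows -0.0
```

>>> arm_command([
  {"fingers": -1,"xyz": [-0.02,0,0.3],"spin": 0},
  {"fingers": -1,"xyz": [0,0,0.3],"spin": 0},
  {"fingers": -1,"xyz": [0,0,0.3],"spin": 0},
  {"fingers": -1,"xyz": [0,0,0.05],"spin": 0},
  {"fingers": -1,"xyz": [0,0,0.0],"spin": 0},
  {"fingers": -1,"xyz": [0,0,0],"spin": 0},
])

```text
t: 12.25
position: [0.5108, 0.2831, 0.0533]
eef_rot: [0.995, -0.098, 0.0, -0.001]
wrist_force: [0.1, 3.9, -3.5]
grip_width: 0.639
grasp_force: 65.5
```

>>> arm_command([
  {"fingers": -1,"xyz": [0,0,0.06],"spin": 0},
  {"fingers": -1,"xyz": [0,0,0.06],"spin": 0},
  {"fingers": -1,"xyz": [0,0,0],"spin": 0},
])

```text
t: 12.55
position: [0.5112, 0.2832, 0.0502]
eef_rot: [0.995, -0.098, 0.001, -0.001]
wrist_force: [1.4, 4.4, 2.1]
grip_width: 0.634
grasp_force: 66.1
```

Run:
```python
from h import *
rows([.5114,.2835,.050],-11.2);print(np.round(arm.get_obs()['wrist_torque'],2))
im,k=snap('wrist','w5'); im,k=snap('scene','s5')
a=cv2.imread('pics/s5.png')[150:270,370:500];cv2.imwrite('pics/c5.png',cv2.resize(a,None,fx=5,fy=5,interpolation=2))
```

```text
t 12.55 p [0.5112 0.2832 0.0502] yaw -11.22 tilt 0.12 g 0.634 F [1.4 4.4 2.1] q [-0.42  0.66 -0.2   1.84  0.2   0.66 -2.5 ]
shift rows(xyz) [ 0.   -0.01  0.01]
spin rows -0.0
[ 1.21 -0.1  -0.02]
```

View pics/w5.png

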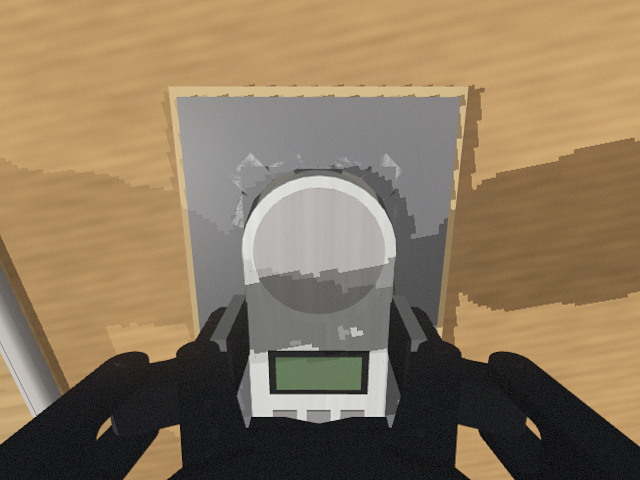

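The scale's underside is about 6.5 mm below the foam top. The round end sits inside the round end of the mouth (319,180), with a slight +y side force. I'm nudging it to centre and pressing a little deeper before letting go.

>>> arm_command([
  {"fingers": -1,"xyz": [0,-0.03,0],"spin": 0},
  {"fingers": -1,"xyz": [0,0,0.05],"spin": 0},
  {"fingers": -1,"xyz": [0,0,0.03],"spin": 0},
  {"fingers": -1,"xyz": [0,0,0],"spin": 0},
  {"fingers": -1,"xyz": [0,0,0],"spin": 0},
])

```text
t: 13.15
position: [0.5114, 0.2832, 0.0483]
eef_rot: [0.995, -0.098, 0.001, -0.0]
wrist_force: [-0.8, 2.5, 9.2]
grip_width: 0.634
grasp_force: 67.0
```

>>> arm_command([
  {"fingers": -0.1,"xyz": [0,0,0],"spin": 0},
  {"fingers": 0.8,"xyz": [0,0,0],"spin": 0},
  {"fingers": 1,"xyz": [0,0,0],"spin": 0},
  {"fingers": 1,"xyz": [0,0,-0.3],"spin": 0},
  {"fingers": 1,"xyz": [0,0,-0.7],"spin": 0},
  {"fingers": 1,"xyz": [0,0,-0.5],"spin": 0},
  {"fingers": -1,"xyz": [0,0,0],"spin": 0},
  {"fingers": -1,"xyz": [0,0,0],"spin": 0},
])

```text
t: 13.95
position: [0.5109, 0.2828, 0.0924]
eef_rot: [0.995, -0.098, 0.0, 0.0]
wrist_force: [-0.5, -0.5, -0.1]
grip_width: 0.694
grasp_force: 0.0
```

>>> arm_command([
  {"fingers": -1,"xyz": [0,0,0],"spin": 0},
  {"fingers": -1,"xyz": [0,0,0],"spin": 0},
  {"fingers": -1,"xyz": [0,0,0],"spin": 0},
  {"fingers": -1,"xyz": [0,0,0],"spin": 0},
  {"fingers": -1,"xyz": [0,0,0],"spin": 0},
  {"fingers": -1,"xyz": [0,0,0],"spin": 0},
])

```text
t: 14.55
position: [0.5109, 0.2832, 0.0922]
eef_rot: [0.995, -0.098, -0.0, 0.0]
wrist_force: [0.8, 0.6, 1.0]
grip_width: -0.007
grasp_force: 0.0
```

Run:
```python
from h import *
o,r=state()
im,k=snap('wrist','w6')
pp('wrist','scale','scale_round_end')
c,s=np.cos(np.radians(-11.2)),np.sin(np.radians(-11.2))
for off in (.035,-.04): print(off); rows([.512+c*off,.2834+s*off,.070],-11.2)
```

```text
t 14.55 p [0.5109 0.2832 0.0922] yaw -11.24 tilt 0.01 g -0.007 F [0.8 0.6 1. ] q [-0.41  0.61 -0.22  1.8   0.18  0.75 -2.49]
scale [([0.5109, 0.2788, 0.0258], 0.9)]
scale_round_end [([0.5414, 0.2774, 0.0248], 0.67)]
0.035
t 14.7 p [0.5109 0.2832 0.0923] yaw -11.24 tilt 0.0 g -0.001 F [ 0.8  0.1 -0.3] q [-0.41  0.61 -0.22  1.8   0.18  0.75 -2.49]
shift rows(xyz) [ 1.2  -0.01  0.74]
spin rows -0.01
-0.04
t 14.7 p [0.5109 0.2832 0.0923] yaw -11.24 tilt 0.0 g -0.001 F [ 0.8  0.1 -0.3] q [-0.41  0.61 -0.22  1.8   0.18  0.75 -2.49]
shift rows(xyz) [-1.3  -0.01  0.74]
spin rows -0.01
```

View pics/w6.png

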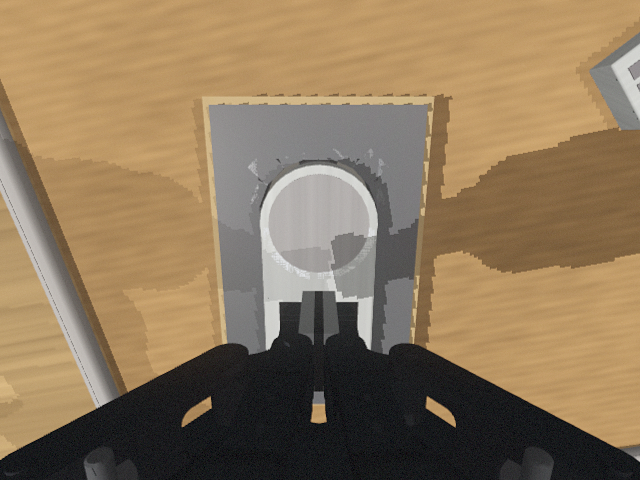

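The scale sits squarely in the mouth, its round end at (319,165) concentric with the cutout. I'm pressing with shut fingers, a bit at each end in turn.

>>> arm_command([
  {"fingers": -1,"xyz": [0.6,0,0],"spin": 0},
  {"fingers": -1,"xyz": [0.6,-0.01,0.4],"spin": 0},
  {"fingers": -1,"xyz": [0,0,0.4],"spin": 0},
  {"fingers": -1,"xyz": [0,0,0.1],"spin": 0},
  {"fingers": -1,"xyz": [0,0,0.1],"spin": 0},
  {"fingers": -1,"xyz": [0,0,0.05],"spin": 0},
  {"fingers": -1,"xyz": [0,0,0.05],"spin": 0},
  {"fingers": -1,"xyz": [0,0,0],"spin": 0},
])

```text
t: 15.5
position: [0.5463, 0.2765, 0.0605]
eef_rot: [0.995, -0.098, 0.001, -0.0]
wrist_force: [1.3, -2.3, 6.6]
grip_width: 0.0
grasp_force: 2.9
```

>>> arm_command([
  {"fingers": -1,"xyz": [0,0,-0.4],"spin": 0},
  {"fingers": -1,"xyz": [-0.5,0,-0.2],"spin": 0},
  {"fingers": -1,"xyz": [-1,0,0],"spin": 0},
  {"fingers": -1,"xyz": [-1,0,0.2],"spin": 0},
  {"fingers": -1,"xyz": [0,0,0.2],"spin": 0},
  {"fingers": -1,"xyz": [0,0,0.1],"spin": 0},
  {"fingers": -1,"xyz": [0,0,0.05],"spin": 0},
  {"fingers": -1,"xyz": [0,0,0],"spin": 0},
])

```text
t: 16.3
position: [0.4718, 0.2918, 0.0613]
eef_rot: [0.995, -0.098, -0.001, -0.0]
wrist_force: [-2.1, 0.2, 4.3]
grip_width: -0.0
grasp_force: 2.0
```

>>> arm_command([
  {"fingers": -1,"xyz": [0,0,0.03],"spin": 0},
  {"fingers": -1,"xyz": [0,0,0.03],"spin": 0},
  {"fingers": -1,"xyz": [0,0,0],"spin": 0},
])

```text
t: 16.6
position: [0.4719, 0.2919, 0.0599]
eef_rot: [0.995, -0.098, -0.0, -0.0]
wrist_force: [-6.0, 1.1, 9.5]
grip_width: -0.0
grasp_force: 4.6
```

>>> arm_command([
  {"fingers": -1,"xyz": [0,0,0.05],"spin": 0},
  {"fingers": -1,"xyz": [0,0,0.04],"spin": 0},
  {"fingers": -1,"xyz": [0,0,0],"spin": 0},
])

```text
t: 16.9
position: [0.4718, 0.2919, 0.0574]
eef_rot: [0.995, -0.098, -0.0, -0.0]
wrist_force: [-6.2, 2.0, 12.1]
grip_width: -0.003
grasp_force: 6.0
```

>>> arm_command([
  {"fingers": -1,"xyz": [0,0,-0.4],"spin": 0},
  {"fingers": -1,"xyz": [0.5,0,-0.2],"spin": 0},
  {"fingers": -1,"xyz": [1,0,0],"spin": 0},
  {"fingers": -1,"xyz": [1,0,0.2],"spin": 0},
  {"fingers": -1,"xyz": [0,0,0.2],"spin": 0},
  {"fingers": -1,"xyz": [0,0,0.1],"spin": 0},
  {"fingers": -1,"xyz": [0,0,0.05],"spin": 0},
  {"fingers": -1,"xyz": [0,0,0],"spin": 0},
])

```text
t: 17.7
position: [0.5465, 0.2762, 0.0587]
eef_rot: [0.995, -0.098, 0.001, 0.0]
wrist_force: [1.2, -1.9, 2.6]
grip_width: 0.002
grasp_force: 1.5
```

>>> arm_command([
  {"fingers": -1,"xyz": [0,0,0.05],"spin": 0},
  {"fingers": -1,"xyz": [0,0,0.05],"spin": 0},
  {"fingers": -1,"xyz": [0,0,0.03],"spin": 0},
  {"fingers": -1,"xyz": [0,0,0],"spin": 0},
])

```text
t: 18.1
position: [0.547, 0.2765, 0.056]
eef_rot: [0.995, -0.098, 0.002, -0.0]
wrist_force: [1.2, -3.1, 12.1]
grip_width: 0.003
grasp_force: 6.3
```

>>> arm_command([
  {"fingers": -1,"xyz": [0,0,0.04],"spin": 0},
  {"fingers": -1,"xyz": [0,0,0.04],"spin": 0},
  {"fingers": -1,"xyz": [0,0,0],"spin": 0},
])

```text
t: 18.4
position: [0.5474, 0.2765, 0.0535]
eef_rot: [0.995, -0.098, 0.002, -0.0]
wrist_force: [2.2, -3.6, 10.7]
grip_width: -0.006
grasp_force: 5.5
```

>>> arm_command([
  {"fingers": -1,"xyz": [0,0,-0.5],"spin": 0},
  {"fingers": -1,"xyz": [-0.5,0,-0.2],"spin": 0},
  {"fingers": -1,"xyz": [-1,0,0],"spin": 0},
  {"fingers": -1,"xyz": [-1,0,0.2],"spin": 0},
  {"fingers": -1,"xyz": [0,0,0.2],"spin": 0},
  {"fingers": -1,"xyz": [0,0,0.15],"spin": 0},
  {"fingers": -1,"xyz": [0,0,0.05],"spin": 0},
  {"fingers": -1,"xyz": [0,0,0],"spin": 0},
])

```text
t: 19.2
position: [0.4706, 0.2921, 0.0548]
eef_rot: [0.995, -0.097, -0.001, -0.0]
wrist_force: [-5.5, 1.0, 7.8]
grip_width: 0.0
grasp_force: 3.7
```

>>> arm_command([
  {"fingers": -1,"xyz": [0,0,0.04],"spin": 0},
  {"fingers": -1,"xyz": [0,0,0.03],"spin": 0},
  {"fingers": -1,"xyz": [0,0,0],"spin": 0},
])

```text
t: 19.5
position: [0.4708, 0.2924, 0.0532]
eef_rot: [0.995, -0.097, -0.001, -0.0]
wrist_force: [-8.2, 1.9, 13.0]
grip_width: 0.004
grasp_force: 6.7
```

>>> arm_command([
  {"fingers": -1,"xyz": [0,0,0.03],"spin": 0},
  {"fingers": -1,"xyz": [0,0,0],"spin": 0},
])

```text
t: 19.7
position: [0.4708, 0.2921, 0.0521]
eef_rot: [0.995, -0.097, -0.001, -0.0]
wrist_force: [-8.3, 1.1, 11.6]
grip_width: 0.0
grasp_force: 6.2
```

>>> arm_command([
  {"fingers": -1,"xyz": [0,0,0.03],"spin": 0},
  {"fingers": -1,"xyz": [0,0,0],"spin": 0},
])

```text
t: 19.9
position: [0.4708, 0.2922, 0.0521]
eef_rot: [0.995, -0.097, -0.001, -0.0]
wrist_force: [-10.2, -0.4, 21.6]
grip_width: -0.002
grasp_force: 10.6
```

>>> arm_command([
  {"fingers": -1,"xyz": [0,0,0.03],"spin": 0},
  {"fingers": -1,"xyz": [0,0,0],"spin": 0},
])

```text
t: 20.1
position: [0.4708, 0.2922, 0.052]
eef_rot: [0.995, -0.097, -0.001, -0.0]
wrist_force: [-12.1, -2.1, 29.1]
grip_width: -0.002
grasp_force: 15.1
```

The square end has bottomed out: TCP z is 0.052, the computed home height, and the force is rising steeply. On to the round end.

>>> arm_command([
  {"fingers": -1,"xyz": [0,0,-0.6],"spin": 0},
  {"fingers": -1,"xyz": [0.5,0,-0.2],"spin": 0},
  {"fingers": -1,"xyz": [1,0,0],"spin": 0},
  {"fingers": -1,"xyz": [1,0,0.2],"spin": 0},
  {"fingers": -1,"xyz": [0,0,0.2],"spin": 0},
  {"fingers": -1,"xyz": [0,0,0.15],"spin": 0},
  {"fingers": -1,"xyz": [0,0,0.05],"spin": 0},
  {"fingers": -1,"xyz": [0,0,0],"spin": 0},
])

```text
t: 20.9
position: [0.545, 0.277, 0.0554]
eef_rot: [0.995, -0.097, -0.001, 0.0]
wrist_force: [0.3, -0.3, -0.1]
grip_width: 0.001
grasp_force: 0.0
```

>>> arm_command([
  {"fingers": -1,"xyz": [0,0,0.03],"spin": 0},
  {"fingers": -1,"xyz": [0,0,0.03],"spin": 0},
  {"fingers": -1,"xyz": [0,0,0],"spin": 0},
])

```text
t: 21.2
position: [0.5461, 0.2767, 0.054]
eef_rot: [0.995, -0.098, 0.0, -0.0]
wrist_force: [-0.2, 0.5, -0.4]
grip_width: 0.002
grasp_force: 0.0
```

>>> arm_command([
  {"fingers": -1,"xyz": [0,0,0.03],"spin": 0},
  {"fingers": -1,"xyz": [0,0,0.03],"spin": 0},
  {"fingers": -1,"xyz": [0,0,0],"spin": 0},
])

```text
t: 21.5
position: [0.5463, 0.2765, 0.0522]
eef_rot: [0.995, -0.098, 0.0, -0.0]
wrist_force: [-0.8, 0.4, 0.5]
grip_width: 0.001
grasp_force: 0.8
```

>>> arm_command([
  {"fingers": -1,"xyz": [0,0,0.03],"spin": 0},
  {"fingers": -1,"xyz": [0,0,0],"spin": 0},
])

```text
t: 21.7
position: [0.5463, 0.2765, 0.0522]
eef_rot: [0.995, -0.098, 0.0, -0.0]
wrist_force: [-3.0, -1.8, 8.0]
grip_width: -0.0
grasp_force: 4.6
```

>>> arm_command([
  {"fingers": -1,"xyz": [0,0,0.03],"spin": 0},
  {"fingers": -1,"xyz": [0,0,0],"spin": 0},
])

```text
t: 21.9
position: [0.5463, 0.2765, 0.0521]
eef_rot: [0.995, -0.098, 0.0, -0.0]
wrist_force: [-4.6, -2.5, 16.6]
grip_width: 0.001
grasp_force: 8.2
```

>>> arm_command([
  {"fingers": -1,"xyz": [0,0,0.03],"spin": 0},
  {"fingers": -1,"xyz": [0,0,0.02],"spin": 0},
  {"fingers": -1,"xyz": [0,0,0],"spin": 0},
])

```text
t: 22.2
position: [0.5463, 0.2766, 0.052]
eef_rot: [0.995, -0.098, 0.001, -0.0]
wrist_force: [-6.9, -4.5, 29.2]
grip_width: -0.004
grasp_force: 14.4
```

Both ends are at 0.052. I'm checking that the square end didn't tip up, then backing off.

>>> arm_command([
  {"fingers": -1,"xyz": [0,0,-0.6],"spin": 0},
  {"fingers": -1,"xyz": [-0.5,0,-0.2],"spin": 0},
  {"fingers": -1,"xyz": [-1,0,0],"spin": 0},
  {"fingers": -1,"xyz": [-1,0,0.2],"spin": 0},
  {"fingers": -1,"xyz": [0,0,0.25],"spin": 0},
  {"fingers": -1,"xyz": [0,0,0.15],"spin": 0},
  {"fingers": -1,"xyz": [0,0,0.07],"spin": 0},
  {"fingers": -1,"xyz": [0,0,0],"spin": 0},
])

```text
t: 23.0
position: [0.4732, 0.2908, 0.0524]
eef_rot: [0.995, -0.098, 0.0, 0.0]
wrist_force: [0.5, 0.5, -0.1]
grip_width: -0.003
grasp_force: 0.0
```

>>> arm_command([
  {"fingers": -1,"xyz": [0,0,0.03],"spin": 0},
  {"fingers": -1,"xyz": [0,0,0.03],"spin": 0},
  {"fingers": -1,"xyz": [0,0,0],"spin": 0},
])

```text
t: 23.3
position: [0.4735, 0.2909, 0.0521]
eef_rot: [0.995, -0.099, 0.001, -0.0]
wrist_force: [-3.3, -2.2, 13.7]
grip_width: -0.0
grasp_force: 6.9
```

Both ends are home: there was no contact force at 0.0524, and firm contact at 0.052. Retreating for a last look.

>>> arm_command([
  {"fingers": -1,"xyz": [0,0,-0.5],"spin": 0},
  {"fingers": -1,"xyz": [0,0,-1],"spin": 0},
  {"fingers": -1,"xyz": [0,0,-1],"spin": 0},
  {"fingers": -1,"xyz": [-1,0,-1],"spin": 0},
  {"fingers": -1,"xyz": [-0.5,0,-1],"spin": 0},
  {"fingers": -1,"xyz": [0,0,0],"spin": 0},
  {"fingers": -1,"xyz": [0,0,0],"spin": 0},
  {"fingers": -1,"xyz": [0,0,0],"spin": 0},
])

```text
t: 24.1
position: [0.4291, 0.2991, 0.185]
eef_rot: [0.995, -0.099, -0.0, 0.0]
wrist_force: [0.5, -0.1, 0.6]
grip_width: -0.0
grasp_force: 0.0
```

Run:
```python
from h import *
state();snap('wrist','w7');pp('wrist','scale','scale_round_end','cutout')
```

```text
t 24.1 p [0.4291 0.2991 0.185 ] yaw -11.32 tilt 0.06 g -0.0 F [ 0.5 -0.1  0.6] q [-0.48  0.41 -0.25  1.85  0.13  0.89 -2.56]
scale []
scale_round_end []
cutout []
```

View pics/w7.png

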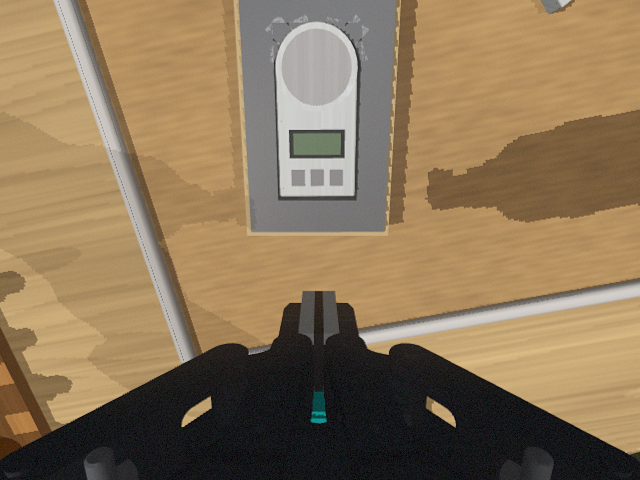

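The scale lies flush and evenly gapped in the cutout, with its plate at (316,65) and keys at (316,177). I'm handing in.

```bash
python3 -c "
from workcell import arm;print(arm.close_job())"
```

```text
the job is handed in; nothing more can be done
None
```

The pocket scale is in the matching foam insert, display up and round end to round end, pressed home level at both ends with a peak reading of about 29 N at the wrist; the arm is clear, and I handed the job in at about 24 s (no verdict came back).

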